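# Change the paper roll on the studio dispenser

### The arm

A 6-joint arm with a two-finger parallel gripper is mounted at the origin on the work surface. World frame = base frame: x ahead of the robot, y to its left, z up, the work surface at z = 0. Lengths are in m, angles in rad, forces in N, time in s.
With the tool pointing down it reaches from about 0.35 to 0.975 m from the base axis. Payload 4.9 kg.
Tool frame: the origin (TCP) lies on the centre line of the jaws, within the pads' length; the fingertips stand manip.tcp_to_tips ahead of it and the grasp point (between the pads) is the TCP (manip.tcp_to_tips is the distance from the TCP to the fingertips, in m); y points along the fingers, z is the direction in which the jaws open and shut, and the axes are right-handed (so a half turn about y gives the same grasp; the last joint's range is limited). The gripper opens to 85 mm and grips with 20 to 120 N. Pads are 22 mm wide; open, the fingers measure 114 mm over their backs; the gripper's body (76 mm by 85 mm) begins 54 mm behind the grasp point. The pads swing forward as they close: fully open they stand 13 mm farther back than shut.
Start: joints at [-1.386, 0.053, 1.613, -0, 1.476, -0.119], TCP at [0.187, -0.596, 0.218] pointing down, gripper open.
Joint ranges: [-3.01, 3.01], [-1.01, 2.22], [0.06, 2.58], [-1.02, 4.17], [0.09, 2.62], [-3.14, 3.14]. Speed limits (rad/s): [2.57, 2.57, 3.14, 3.14, 3.14, 3.14].

### API

Orientations are given as a unit quaternion [w, x, y, z].
In Python, from plant import manip gives the robot as it stands.
- The arm moves only by the tool apply_moves, never from a script. Its argument "moves" is a list of rows, each a list of 7 numbers: the gripper's target within -1 to 1 (shut at 1, half-way at 0, fully open at -1), then the shift along the tool's x, y, z in mm, then the turn, a rotation vector about the tool's x, y, z in degrees. A call has 1 to 20 rows; each row shifts and turns the commanded pose from where the row before left it, along the tool's axes as they then stand; what a row does not reach is not made up. A row lasts 1/10 s, in which the tool goes at most 50 mm and 8.59 degrees, less where a joint would pass 70% of its speed; a pose out of reach is approached as far as the arm can. A call with a gripper value outside its range is refused whole. The fingers move at their own pace and stop on an object; the grip force is fixed at half the most. Time passes only in rows, so rows that do not move let the fingers close. It gives the time, the measured TCP pose, the force and the opening at its end, in the units of the state.
- manip.state(): the state, without advancing time (a new reading comes with each control period).
- manip.grab_frame(name): name is "side" or "top"; returns the picture (420x560x3 uint8, blue, green, red); there is no depth.
- manip.calibration(name): a dict with "mtx" (3x3 intrinsics, pixels), "T" (4x4, takes a point from camera to world coordinates). Camera axes: x right, y down, z forward; pixel columns grow to the right and rows downward; lengths in m; the calibration is good to about 2 mm. A picture is of the moment at which its call begins. calibration takes no time and is no camera call.
- manip.job_done(): hands the job in, once; it reports no verdict.
The state is a dict: "time": time; "joint_pos": joint angles; "joint_vel": joint speeds; "joint_efforts": joint torques, N m; "tool_pos": TCP position; "tool_rot": TCP orientation; "contact_force": force on the tool from outside, world axes, zero at the start; "ft_torque": the same for the moment, N m; "gripper_width": opening from 0.0 (shut) to 1.0 (fully open).
Only numpy, scipy, OpenCV 4.12 (cv2) and the standard library are available. Lean on these libraries where they do the work, as an engineer would, in place of code of your own. Each camera call takes 0.05 s, during which the arm holds its last target. There are 200 camera calls.

### The job

Change the paper roll on the dispenser stand: lift the spent bare cardboard core off the spindle and put it in the blue scrap box, and pull the red plug out of the top of the new white roll and put it in the scrap box too. Then lower the white roll gently over the spindle, without letting it drop, until it sits fully home and upright on the stand, and let go. Leave everything else on the bench where it is.

Things in the scene. Friction and masses are not known exactly. Their poses are not given: they have to be found in the camera images.
- stand: Fixed stand: grey round base 124 mm across, 14 high; in its centre a steel seat disc 52 across, top 20 mm above the bench; on it an upright steel spindle 20 across, 70 tall above the seat, its last 10 mm tapering to 8 across. Low tear bar (60 x 6 mm, top 30 mm above the bench) 52 mm from the spindle on the stand's +x side. Origin: centre of the underside, on the spindle axis; z up along it.
- seat (a point): Point on the spindle axis at the top of the seat disc, 20 mm above the bench: the centre of the roll's lower end lies here when it is home. z up along the spindle.
- core: Spent core: bare brown cardboard tube, outer diameter 30 mm, bore 24 mm, 54 mm long, about 20 g, loose over the spindle and standing on the seat at the start. Origin: its middle (27 mm from either end), on its axis; z along the axis.
- roll: New roll of white paper strip, rigid, standing upright on the bench: paper 56 mm across, 50 tall, on a cardboard core (30 outside, 24 bore right through, 54 long) that stands out 2 mm at either end; 70 to 140 g. Ends alike. Origin: its middle, on its axis, 27 mm from either end of the core; z along the axis.
- plug: Red end plug in the top of the white roll, 20 g: flange 34 mm across, 5 thick, lying on the core's top end; loose stub 18 across going 12 down into the bore; round grip 20 across rising 28 above the flange. Lifts straight out freely. Origin: centre of the flange's underside (54 mm above the bench at first); z up along the grip, whose top is at 33 mm.
- box: Fixed open blue plastic scrap box, 130 mm (x) by 150 mm (y) outside, 75 mm high, walls and floor 5 mm, flat paper scraps on its floor. Origin: centre of its underside; z up.
- kraft_roll: Bystander: roll of brown paper of the same shape and size as the white roll, without plug. Origin: its middle, 27 mm above the bench.
- modelling_tool: Bystander: wooden spatula-like modelling tool 170 mm long lying on the bench. Origin on its underside; x along it.
- glaze_jar: Bystander: closed blue jar with black cap, 64 mm across, 85 mm high. Origin: centre of its underside.
- beaker: Bystander: terracotta cup, 72 mm across, 80 mm high. Origin: centre of its underside.
- sanding_block: Bystander: cork sanding block 70 x 45 x 25 mm. Origin: centre of its underside.
There are look-alikes about, which are no part of the job. There is more than one size of the plug; the one meant has the size given above.

How it is judged:
On the way, in this order (a step that is already met when the one before it is completed fails the run):
1. the spent core and the red plug both lie in the scrap box (x of core in the frame of box between -0.065 and 0.065 m and y of core in the frame of box between -0.075 and 0.075 m and z of core in the frame of box between 0 and 0.07 m and x of plug in the frame of box between -0.065 and 0.065 m and y of plug in the frame of box between -0.075 and 0.075 m and z of plug in the frame of box between 0 and 0.07 m), for 0.2 s.
2. the white roll sits fully home and upright on the spindle (horizontal distance between roll and seat below 0.005 m and z of roll in the frame of seat between 0.023 and 0.031 m and angle between the z axis of roll and the z axis of stand, either way round below 0.07 rad), for 0.2 s.
At the end, for the whole second after the job is handed in: Spent core and red plug lie inside the scrap box (origins within its walls, at most 70 mm above its underside). The white roll is on the spindle: axis within 5 mm and 0.07 rad of the spindle's, middle 23 to 31 mm above the seat. All three rest (under 30 mm/s) (all of step 1 and all of step 2 and linear speed of each of roll, core, plug below 0.03 m/s); the robot touches nothing.
It fails at once if the white roll is dropped down the spindle (faster than 0.45 m/s while on it) (linear speed of roll above 0.45 m/s and horizontal distance between roll and seat below 0.012 m and z of roll in the frame of seat below 0.097 m).
It fails at once if a bystander is shifted by more than 30 mm (distance of any of kraft_roll, modelling_tool, glaze_jar, beaker, sanding_block from where it was at the start of the episode above 0.03 m).
It fails at once if a bystander is knocked over (angle between any of kraft_roll, glaze_jar, beaker's own z axis and vertical above 0.6 rad).
It also fails if it takes over 72 s, if anything falls off the work surface, if the arm or the gripper's body presses on something with over 40 N, if the wrist force passes 120 N, or if a joint passes its speed limit or range.

## Working session

There is one attempt and no reset: what is moved stays moved. The work goes in short steps, Python scripts to look and compute and a tool call to move; the robot and the scene stay as the last step left them, time stands still between calls to the robot, and variables do not carry over. Pictures are saved under pics/ and viewed, about 8 in all and at most 12, crops included, and the job is handed in when it is done.

Besides the shell and the picture viewer there is one more tool, called after ">>>" as name(argument=value, ...), one argument or row to a line, values as JSON. apply_moves: Moves the arm, as the interface text tells. Its arguments: {"type":"object","properties":{"moves":{"type":"array","items":{"type":"array","items":{"type":"number"}}}},"required":["moves"]}

```bash
mkdir -p pics; python3 - <<'E'
from plant import manip
import cv2
for n in("side","top"):
    cv2.imwrite(f"pics/{n}0.png",cv2.resize(manip.grab_frame(n),(800,600),interpolation=cv2.INTER_CUBIC))
    c=manip.calibration(n);print(c["mtx"],c["T"])
print(manip.state(),manip.tcp_to_tips)
E
```

```text
[[486.96449257   0.         277.92234311]
 [  0.         486.96449257 213.48151123]
 [  0.           0.           1.        ]] [[ 0.98682536 -0.10647629  0.12181344  0.4602489 ]
 [-0.16070539 -0.7320962   0.66197351 -0.75448801]
 [ 0.01869467 -0.67282832 -0.73956241  0.8368267 ]
 [ 0.          0.          0.          1.        ]]
[[493.32364233   0.         280.30630054]
 [  0.         493.32364233 208.08936215]
 [  0.           0.           1.        ]] [[-1.89344293e-02 -9.78018967e-01  2.07654489e-01  3.25304280e-01]
 [-9.99820721e-01  1.85451229e-02 -3.82150551e-03 -2.77816087e-02]
 [-1.13473143e-04 -2.07689619e-01 -9.78194771e-01  1.24076087e+00]
 [ 0.00000000e+00  0.00000000e+00  0.00000000e+00  1.00000000e+00]]
{'time': 0.1, 'joint_pos': array([-1.38599246e+00,  5.33152945e-02,  1.61416162e+00, -2.35053024e-05,
        1.47601533e+00, -1.18966283e-01]), 'joint_vel': array([ 0.00138517, -0.00167254, -0.00158626,  0.00017326,  0.0009405 ,
       -0.00012957]), 'joint_efforts': array([ 4.85125784e-04, -3.94902670e+01, -3.71361423e+01, -1.06468553e-04,
        3.91143825e-03,  3.14837820e-06]), 'tool_pos': array([ 0.18685352, -0.59579026,  0.21676788]), 'tool_rot': array([ 0.10695687, -0.10701762,  0.69963684, -0.69829489]), 'contact_force': array([-0.42177105,  0.48078454, -0.27786948]), 'ft_torque': array([ 0.01899807, -0.00539355, -0.01201328]), 'gripper_width': 0.9969057883674025} 0.019
```

View pics/side0.png

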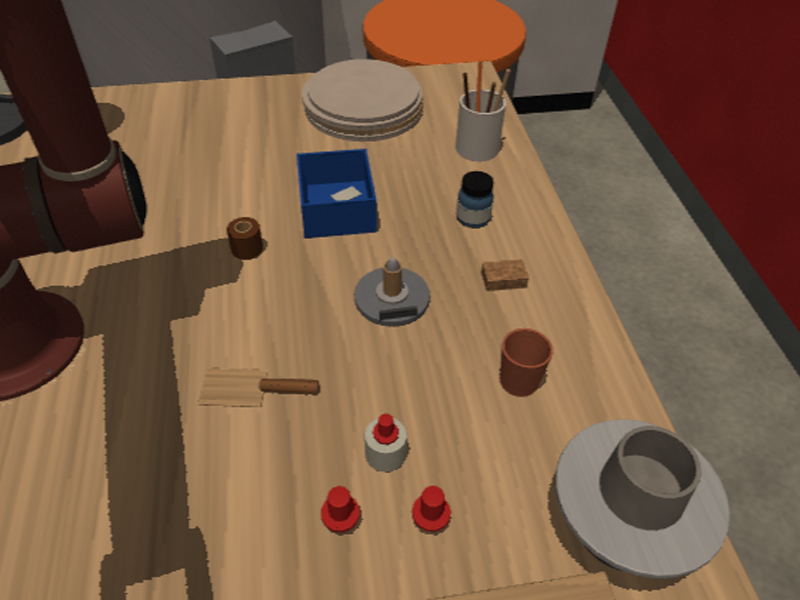

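View pics/top0.png

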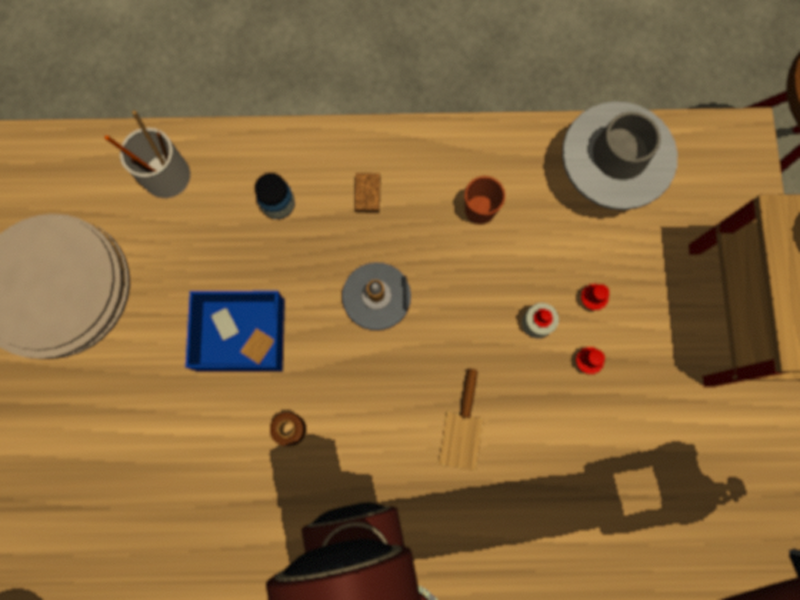

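The side view shows the spindle tip with core at (392,262), the plug top in the white roll at (386,420) and the box centre at about (337,180). In the top view these are at (375,285), (544,315) and (236,331). The two loose plugs nearby are look-alikes.

```bash
cat > h.py <<'E'
from plant import manip
import numpy as np, cv2
from scipy.spatial.transform import Rotation as R
def ray(n,u,v):
    c=manip.calibration(n);T=c["T"];d=T[:3,:3]@np.linalg.solve(c["mtx"],[u,v,1]);return T[:3,3],d
def atz(n,u,v,z):
    o,d=ray(n,u,v);return (o+d*(z-o[2])/d[2]).round(4)
def proj(n,p):
    c=manip.calibration(n);q=np.linalg.inv(c["T"])@np.r_[p,1];q=c["mtx"]@q[:3];return (q[:2]/q[2]).round(1)
def tool():
    s=manip.state();w,x,y,z=s["tool_rot"];return s["tool_pos"],R.from_quat([x,y,z,w])
def crop(n,f,u,v,w,h,k):
    g=manip.grab_frame(n);cv2.imwrite(f"pics/{f}.png",cv2.resize(g[v:v+h,u:u+w],None,fx=k,fy=k,interpolation=cv2.INTER_CUBIC))
E
python3 - <<'E'
from h import *
s=.7
for nm,z,a,b in[("spindle",.09,(392,262),(375,285)),("stand base",.014,(392,296),(376,297)),("plug",.087,(386,420),(544,315)),("box",.075,(335,177),(236,331))]:
    print(nm,atz("side",a[0]*s,a[1]*s,z),atz("top",b[0]*s,b[1]*s,z))
print([atz("top",u*s,v*s,.075) for u,v in((190,292),(282,292),(283,371),(187,371))])
p,r=tool();print(p,r.as_matrix().round(3))
a=manip.grab_frame("side")[270:340,240:300];b=manip.grab_frame("top")[195:250,345:415]
c=manip.grab_frame("side")[170:230,245:305];d=manip.grab_frame("top")[180:235,235:290]
cv2.imwrite("pics/z.png",np.vstack([np.hstack([cv2.resize(q,(400,300),interpolation=2) for q in w]) for w in((a,b),(c,d))]))
E
```

```text
spindle [0.59   0.0033 0.09  ] [0.5914 0.0099 0.09  ]
stand base [0.5909 0.0026 0.014 ] [0.587  0.0109 0.014 ]
plug [ 0.5383 -0.2757  0.087 ] [ 0.5355 -0.2707  0.087 ]
box [0.5261 0.2461 0.075 ] [0.5203 0.244  0.075 ]
[array([0.5887, 0.3239, 0.075 ]), array([0.5857, 0.1681, 0.075 ]), array([0.4518, 0.1643, 0.075 ]), array([0.4548, 0.3231, 0.075 ])]
[ 0.18685352 -0.59579026  0.21676788] [[-0.954 -0.     0.299]
 [-0.299  0.002 -0.954]
 [-0.    -1.    -0.002]]
```

View pics/z.png

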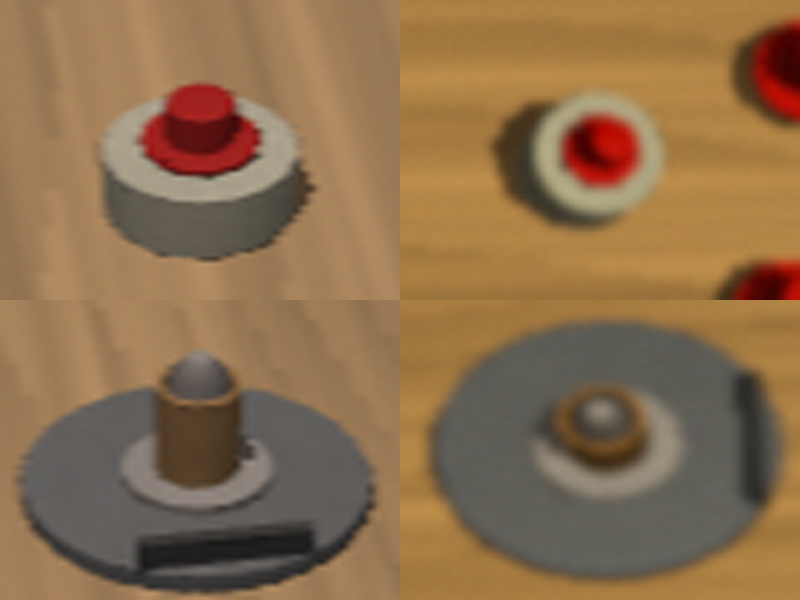

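The crops show the plug standing upright in the white roll, the core over the spindle, and the tear bar on the stand's -y side. I'll refine the centres from these.

```bash
python3 - <<'E'
from h import *
for nm,z,a,b in[("paper top",.052,(269.5,304),(379.2,222.9)),("core top",.074,(274,186.6),(262,200.6)),("tip",.09,(274,180.5),(262,199.5)),("base",.014,(274,206.2),(262.7,206.6))]:
    print(nm,atz("side",*a,z),atz("top",*b,z))
E
```

```text
paper top [ 0.5373 -0.2748  0.052 ] [ 0.536  -0.2737  0.052 ]
core top [0.5903 0.0095 0.074 ] [0.5924 0.0117 0.074 ]
tip [0.5905 0.0125 0.09  ] [0.5914 0.0111 0.09  ]
base [0.5904 0.0058 0.014 ] [0.5904 0.0121 0.014 ]
```

>>> apply_moves(
  moves=[
    [-1, 0, 0, 0, 0, -8.07, 0],
    [-1, 0, 0, 0, 0, -8.07, 0],
    [-1, 0, 0, 0, 0, -8.07, 0],
    [-1, 0, 0, 0, 0, -8.07, 0],
    [-1, 0, 0, 0, 0, -8.07, 0],
    [-1, 0, 0, 0, 0, -8.07, 0],
    [-1, 0, 0, 0, 0, -8.07, 0],
    [-1, 0, 0, 0, 0, -8.07, 0],
    [-1, 0, 0, 0, 0, -8.07, 0],
    [-1, 0, 0, 0, 0, 0, 0],
  ],
)

```text
time: 1.3
tool_pos: [0.187, -0.5963, 0.2178]
tool_rot: [0.5, -0.5, 0.5, -0.5]
contact_force: [0.1, 0.0, -0.8]
gripper_width: 0.997
```

>>> apply_moves(
  moves=[
    [-0.3, -25, 0, 27, 0, 0, 0],
    [-0.3, -25, 0, 27, 0, 0, 0],
    [-0.3, -25, 0, 27, 0, 0, 0],
    [-0.3, -25, 0, 27, 0, 0, 0],
    [-0.3, -25, 0, 27, 0, 0, 0],
    [-0.3, -25, 0, 27, 0, 0, 0],
    [-0.3, -25, 0, 27, 0, 0, 0],
    [-0.3, -25, 0, 27, 0, 0, 0],
    [-0.3, -25, 0, 27, 0, 0, 0],
    [-0.3, -25, 0, 27, 0, 0, 0],
    [-0.3, -25, 0, 27, 0, 0, 0],
    [-0.3, -25, 0, 27, 0, 0, 0],
    [-0.3, -22, 0, 26, 0, 0, 0],
    [-0.3, 0, 0, 0, 0, 0, 0],
    [-0.3, 0, 0, 0, 0, 0, 0],
  ],
)

```text
time: 2.8
tool_pos: [0.5369, -0.2738, 0.2178]
tool_rot: [-0.5, 0.5, -0.5, 0.5]
contact_force: [0.3, 0.6, 0.1]
gripper_width: 0.648
```

```bash
python3 - <<'E'
from h import *
p,r=tool();print(p,r.as_matrix().round(3),manip.state()["joint_pos"],manip.state()["gripper_width"])
t=np.array([.5365,-.274,.083]);print((r.inv().apply(t-p)*1e3).round(1))
E
```

```text
[ 0.53690217 -0.27377931  0.21775863] [[ 0.    -0.001  1.   ]
 [-1.    -0.     0.   ]
 [ 0.    -1.    -0.001]] [-5.94728092e-01  7.29165755e-04  1.66610304e+00 -5.28841257e-04
  1.47514782e+00 -5.94748502e-01] 0.6476813000279924
[  0.2 134.8  -0.3]
```

Very accurate. Descend 135 mm and grip the plug, then lift.

>>> apply_moves(
  moves=[
    [-0.3, 0, 30, 0, 0, 0, 0],
    [-0.3, 0, 30, 0, 0, 0, 0],
    [-0.3, 0, 30, 0, 0, 0, 0],
    [-0.3, 0, 25, 0, 0, 0, 0],
    [-0.3, 0, 20, 0, 0, 0, 0],
    [-0.3, 0, 0, 0, 0, 0, 0],
    [1, 0, 0, 0, 0, 0, 0],
    [1, 0, 0, 0, 0, 0, 0],
    [1, 0, 0, 0, 0, 0, 0],
    [1, 0, 0, 0, 0, 0, 0],
    [1, 0, 0, 0, 0, 0, 0],
    [1, 0, 0, 0, 0, 0, 0],
    [1, 0, 0, 0, 0, 0, 0],
  ],
)

```text
time: 4.1
tool_pos: [0.5368, -0.2741, 0.083]
tool_rot: [-0.5, 0.5, -0.5, 0.5]
contact_force: [0.3, 1.0, -0.5]
gripper_width: 0.003
```

>>> apply_moves(
  moves=[
    [1, 0, -10, 0, 0, 0, 0],
    [1, 0, -10, 0, 0, 0, 0],
    [1, 0, -20, 0, 0, 0, 0],
    [1, 0, -30, 0, 0, 0, 0],
    [1, 0, -30, 0, 0, 0, 0],
    [1, 0, -20, 0, 0, 0, 0],
    [1, 0, 0, 0, 0, 0, 0],
  ],
)

```text
time: 4.8
tool_pos: [0.539, -0.2756, 0.2087]
tool_rot: [-0.501, 0.5, -0.497, 0.503]
contact_force: [0.0, 0.4, -0.4]
gripper_width: 0.001
```

```bash
python3 - <<'E'
from h import *
crop("side","plug",190,150,160,120*1,5)
E
```

```text
(no output)
```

View pics/plug.png

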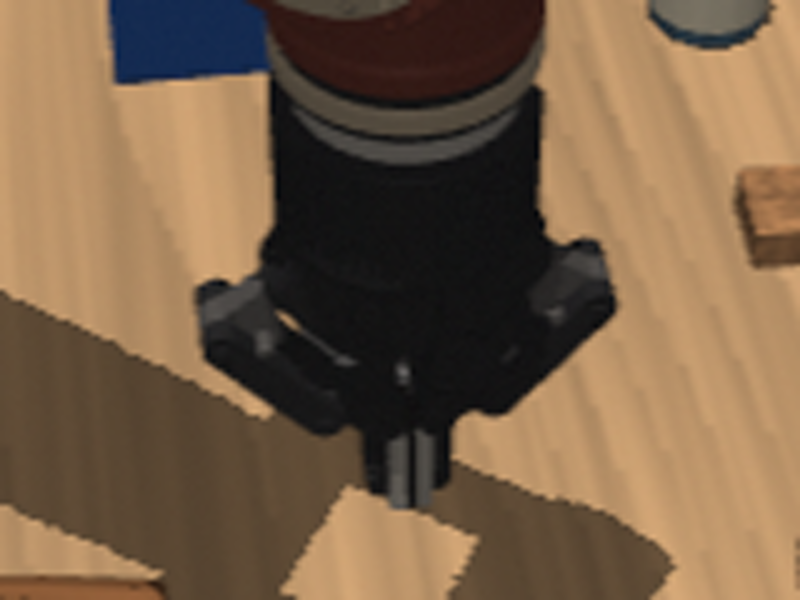

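The jaws are shut and empty, so the plug was not gripped. I'll check where it is now.

```bash
python3 - <<'E'
from h import *
a=manip.grab_frame("side")[250:370,190:350];b=manip.grab_frame("top")[190:280,330:450]
cv2.imwrite("pics/p2.png",np.hstack([cv2.resize(q,(400,300),interpolation=2) for q in (a,b)]))
E
```

```text
(no output)
```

View pics/p2.png

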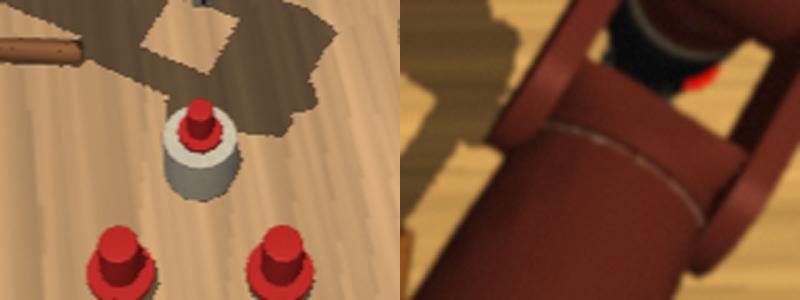

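```bash
python3 - <<'E'
from h import *
p,r=tool();print(p, r.as_matrix().round(3))
for d in (0,.01,.019,.03):print(d,proj("side",p+r.apply([0,d,0])),proj("top",p+r.apply([0,d,0])))
print("plug grip top",proj("side",[.5365,-.274,.087]),"seen tip px 271.6 251; plug top 270 292.8")
E
```

```text
[ 0.53632115 -0.27384909  0.20201976] [[ 0.001 -0.001  1.   ]
 [-1.     0.001  0.001]
 [-0.001 -1.    -0.001]]
0 [269.3 254.5] [392.9 210.3]
0.01 [269.3 258.2] [391.9 211.3]
0.019 [269.3 261.5] [391.  212.1]
0.03 [269.2 265.4] [389.9 213.1]
plug grip top [269.1 293.3] seen tip px 271.6 251; plug top 270 292.8
```

The seen tips lie about 9 px (roughly 20 mm) above where the state and tcp_to_tips put them. I'll check this beside the roll, low over the free bench.

>>> apply_moves(
  moves=[
    [1, -20, 0, 25, 0, 0, 0],
    [1, -20, 0, 25, 0, 0, 0],
    [1, -20, 0, 25, 0, 0, 0],
    [1, 0, 40, 0, 0, 0, 0],
    [1, 0, 40, 0, 0, 0, 0],
    [1, 0, 40, 0, 0, 0, 0],
    [1, 0, 30, 0, 0, 0, 0],
    [1, 0, 20, 0, 0, 0, 0],
    [1, 0, 5, 0, 0, 0, 0],
    [1, 0, 0, 0, 0, 0, 0],
    [1, 0, 0, 0, 0, 0, 0],
    [1, 0, 0, 0, 0, 0, 0],
  ],
)

```text
time: 6.15
tool_pos: [0.6129, -0.2146, 0.0298]
tool_rot: [-0.501, 0.5, -0.499, 0.501]
contact_force: [-0.0, 0.5, 0.9]
gripper_width: 0.005
```

```bash
python3 - <<'E'
from h import *
p,r=tool();print(p)
a=manip.grab_frame("side")[220:310,250:370];b=manip.grab_frame("top")[150:240,330:450]
for d in (0,.019):print(d,(proj("side",p+r.apply([0,d,0]))-[250,220])*10/3,(proj("top",p+r.apply([0,d,0]))-[330,150])*10/3+[400,0])
cv2.imwrite("pics/p3.png",np.hstack([cv2.resize(q,(400,300),interpolation=2) for q in (a,b)]))
E
```

```text
[ 0.61290936 -0.21464614  0.02978036]
0 [174.66666667 197.66666667] [474.         149.66666667]
0.019 [173.         215.66666667] [470.66666667 155.33333333]
```

View pics/p3.png

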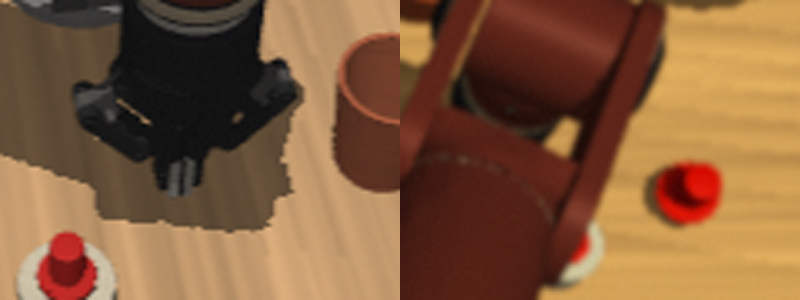

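The tip appears at (178,195), where (173,216) was expected. I'll probe for bench contact to separate a height error from a sideways one.

>>> apply_moves(
  moves=[
    [1, 0, 5, 0, 0, 0, 0],
    [1, 0, 3, 0, 0, 0, 0],
    [1, 0, 0, 0, 0, 0, 0],
    [1, 0, 0, 0, 0, 0, 0],
  ],
)

```text
time: 6.65
tool_pos: [0.6115, -0.214, 0.0195]
tool_rot: [-0.5, 0.5, -0.5, 0.5]
contact_force: [0.2, 0.0, 0.9]
gripper_width: 0.004
```

>>> apply_moves(
  moves=[
    [1, 0, 3, 0, 0, 0, 0],
    [1, 0, 2, 0, 0, 0, 0],
    [1, 0, 0, 0, 0, 0, 0],
    [1, 0, 0, 0, 0, 0, 0],
  ],
)

```text
time: 7.05
tool_pos: [0.6116, -0.214, 0.0147]
tool_rot: [-0.5, 0.5, -0.5, 0.5]
contact_force: [0.7, -0.1, -0.9]
gripper_width: 0.0
```

>>> apply_moves(
  moves=[
    [1, 0, 3, 0, 0, 0, 0],
    [1, 0, 2, 0, 0, 0, 0],
    [1, 0, 0, 0, 0, 0, 0],
    [1, 0, 0, 0, 0, 0, 0],
  ],
)

```text
time: 7.45
tool_pos: [0.6116, -0.2141, 0.0097]
tool_rot: [-0.5, 0.5, -0.5, 0.5]
contact_force: [0.3, -0.4, -0.6]
gripper_width: -0.002
```

>>> apply_moves(
  moves=[
    [1, 0, 2, 0, 0, 0, 0],
    [1, 0, 1, 0, 0, 0, 0],
    [1, 0, 0, 0, 0, 0, 0],
    [1, 0, 0, 0, 0, 0, 0],
  ],
)

```text
time: 7.85
tool_pos: [0.6117, -0.2141, 0.0068]
tool_rot: [-0.5, 0.5, -0.5, 0.5]
contact_force: [0.6, -1.1, -0.2]
gripper_width: -0.003
```

>>> apply_moves(
  moves=[
    [1, 0, 2, 0, 0, 0, 0],
    [1, 0, 0, 0, 0, 0, 0],
    [1, 0, 0, 0, 0, 0, 0],
  ],
)

```text
time: 8.15
tool_pos: [0.6116, -0.214, 0.0048]
tool_rot: [-0.5, 0.5, -0.5, 0.5]
contact_force: [0.5, 0.3, 0.5]
gripper_width: 0.001
```

>>> apply_moves(
  moves=[
    [1, 0, 2, 0, 0, 0, 0],
    [1, 0, 0, 0, 0, 0, 0],
    [1, 0, 0, 0, 0, 0, 0],
  ],
)

```text
time: 8.45
tool_pos: [0.6116, -0.2141, 0.0028]
tool_rot: [-0.5, 0.5, -0.5, 0.5]
contact_force: [-0.3, 0.2, 0.4]
gripper_width: -0.002
```

>>> apply_moves(
  moves=[
    [1, 0, 2, 0, 0, 0, 0],
    [1, 0, 0, 0, 0, 0, 0],
    [1, 0, 0, 0, 0, 0, 0],
  ],
)

```text
time: 8.75
tool_pos: [0.6116, -0.2141, 0.0008]
tool_rot: [-0.5, 0.5, -0.5, 0.5]
contact_force: [0.2, -0.2, 0.3]
gripper_width: 0.002
```

>>> apply_moves(
  moves=[
    [1, 0, 2, 0, 0, 0, 0],
    [1, 0, 0, 0, 0, 0, 0],
    [1, 0, 0, 0, 0, 0, 0],
  ],
)

```text
time: 9.05
tool_pos: [0.6116, -0.214, -0.0012]
tool_rot: [-0.5, 0.5, -0.5, 0.5]
contact_force: [0.6, -0.1, -0.2]
gripper_width: 0.003
```

>>> apply_moves(
  moves=[
    [1, 0, 2, 0, 0, 0, 0],
    [1, 0, 0, 0, 0, 0, 0],
    [1, 0, 0, 0, 0, 0, 0],
  ],
)

```text
time: 9.35
tool_pos: [0.6116, -0.214, -0.0033]
tool_rot: [-0.5, 0.5, -0.5, 0.5]
contact_force: [-0.4, -0.5, -0.1]
gripper_width: -0.001
```

>>> apply_moves(
  moves=[
    [1, 0, 2, 0, 0, 0, 0],
    [1, 0, 0, 0, 0, 0, 0],
    [1, 0, 0, 0, 0, 0, 0],
  ],
)

```text
time: 9.65
tool_pos: [0.6116, -0.2141, -0.0052]
tool_rot: [-0.5, 0.5, -0.5, 0.5]
contact_force: [-0.5, -0.4, -0.4]
gripper_width: 0.0
```

```bash
python3 - <<'E'
from h import *
p,r=tool();print(p,manip.state()["contact_force"],manip.state()["joint_pos"])
a=manip.grab_frame("side")[230:290,270:350]
for d in (0,.019):print(d,(proj("side",p+r.apply([0,d,0]))-[270,230])*10)
cv2.imwrite("pics/p4.png",cv2.resize(a,(800,600),interpolation=2))
E
```

```text
[ 0.61161068 -0.21405878 -0.00524367] [-0.51897512 -0.39475481 -0.36436887] [-4.51422150e-01  3.29323680e-01  1.69615209e+00 -1.32565632e-05
  1.11638664e+00 -4.52081526e-01]
0 [307. 589.]
0.019 [302. 640.]
```

View pics/p4.png

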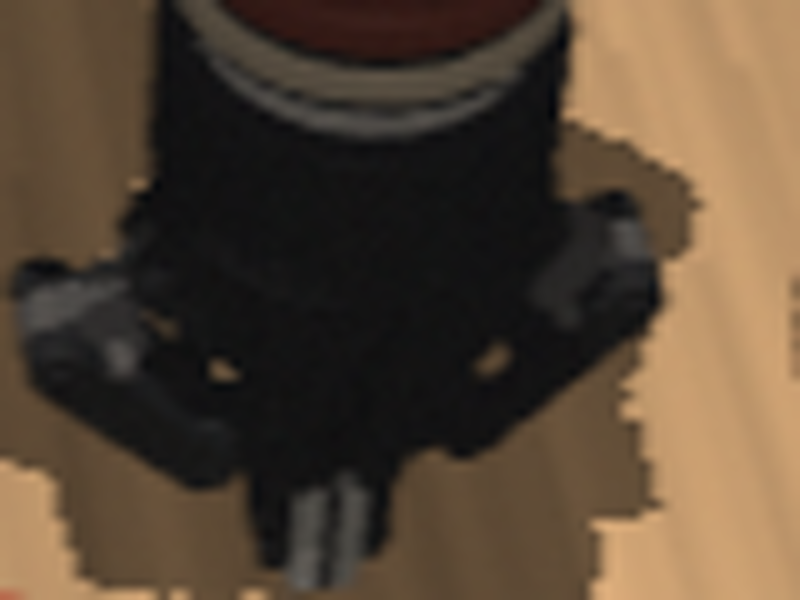

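The tip shows at (315,585) with no contact, so it is really much higher than the state says. I'll continue to contact.

>>> apply_moves(
  moves=[
    [1, 0, 2, 0, 0, 0, 0],
    [1, 0, 0, 0, 0, 0, 0],
    [1, 0, 0, 0, 0, 0, 0],
  ],
)

```text
time: 10.0
tool_pos: [0.6116, -0.2141, -0.0072]
tool_rot: [-0.5, 0.5, -0.5, 0.5]
contact_force: [-0.2, -0.3, -0.2]
gripper_width: 0.001
```

>>> apply_moves(
  moves=[
    [1, 0, 2, 0, 0, 0, 0],
    [1, 0, 0, 0, 0, 0, 0],
    [1, 0, 0, 0, 0, 0, 0],
  ],
)

```text
time: 10.3
tool_pos: [0.6116, -0.214, -0.0093]
tool_rot: [-0.5, 0.5, -0.5, 0.5]
contact_force: [-0.5, -0.7, -0.2]
gripper_width: 0.007
```

>>> apply_moves(
  moves=[
    [1, 0, 2, 0, 0, 0, 0],
    [1, 0, 0, 0, 0, 0, 0],
    [1, 0, 0, 0, 0, 0, 0],
  ],
)

```text
time: 10.6
tool_pos: [0.6116, -0.214, -0.0112]
tool_rot: [-0.5, 0.5, -0.5, 0.5]
contact_force: [0.7, -0.0, 0.0]
gripper_width: 0.003
```

>>> apply_moves(
  moves=[
    [1, 0, 2, 0, 0, 0, 0],
    [1, 0, 0, 0, 0, 0, 0],
    [1, 0, 0, 0, 0, 0, 0],
  ],
)

```text
time: 10.9
tool_pos: [0.6116, -0.2141, -0.0132]
tool_rot: [-0.5, 0.5, -0.5, 0.5]
contact_force: [0.3, 1.2, -1.3]
gripper_width: 0.001
```

>>> apply_moves(
  moves=[
    [1, 0, 2, 0, 0, 0, 0],
    [1, 0, 0, 0, 0, 0, 0],
    [1, 0, 0, 0, 0, 0, 0],
  ],
)

```text
time: 11.2
tool_pos: [0.6119, -0.2142, -0.0133]
tool_rot: [-0.5, 0.5, -0.5, 0.5]
contact_force: [-4.9, 2.6, 9.1]
gripper_width: -0.002
```

```bash
python3 - <<'E'
from h import *
p,r=tool();print(p,manip.state()["contact_force"])
a=manip.grab_frame("side")[230:290,270:350]
for d in (0,.019):print(d,(proj("side",p+r.apply([-0,d,0]))-[270,230])*10)
cv2.imwrite("pics/p5.png",cv2.resize(a,(800,600),interpolation=2))
E
```

```text
[ 0.61185845 -0.21415113 -0.01333058] [-4.90411146  2.63087072  9.13070711]
0 [306. 612.]
0.019 [302. 662.]
```

View pics/p5.png

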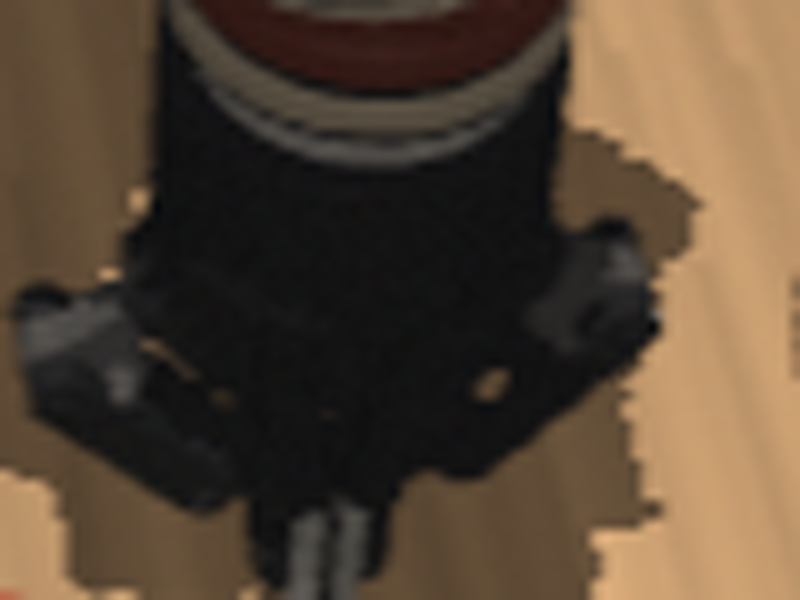

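Bench contact comes at reported z = -0.013, so the true TCP is 32 mm higher than reported (tips 19 mm ahead). I'll work out the lateral offset from the seen tip pixels.

```bash
python3 - <<'E'
from h import *
print("p4",atz("side",301.0,288.0,.0078),"vs .6116 -.225")
print("p3",atz("side",302.9,278.0,.0428),"vs .6129 -.2256")
print("p2",atz("side",270.7,251.5,.217),"vs .5365 -.285 (approx)")
E
```

```text
p4 [ 0.6103 -0.2203  0.0078] vs .6116 -.225
p3 [ 0.6121 -0.2204  0.0428] vs .6129 -.2256
p2 [ 0.5376 -0.2795  0.217 ] vs .5365 -.285 (approx)
```

>>> apply_moves(
  moves=[
    [1, 0, -10, 0, 0, 0, 0],
    [1, 0, -30, 0, 0, 0, 0],
    [1, 0, -40, 0, 0, 0, 0],
    [0, 0, -50, 0, 0, 0, 0],
    [0, 0, -20, 0, 0, 0, 0],
    [0, 0, 0, 0, 0, 0, 0],
    [0, 0, 0, 0, 0, 0, 0],
    [0, 0, 0, 0, 0, 0, 0],
  ],
)

```text
time: 12.05
tool_pos: [0.6104, -0.2135, 0.1325]
tool_rot: [0.5, -0.501, 0.501, -0.499]
contact_force: [-1.2, 0.3, -0.9]
gripper_width: 0.502
```

>>> apply_moves(
  moves=[
    [-0.3, 20, 0, -25, 0, 0, 0],
    [-0.3, 20, 0, -25, 0, 0, 0],
    [-0.3, 20, 0, -25, 0, 0, 0],
    [-0.3, 0, 30, 0, 0, 0, 0],
    [-0.3, 0, 0, 0, 0, 0, 0],
    [-0.3, 0, 0, 0, 0, 0, 0],
  ],
)

```text
time: 12.65
tool_pos: [0.5354, -0.2731, 0.1026]
tool_rot: [0.5, -0.5, 0.502, -0.498]
contact_force: [0.7, -0.5, 0.2]
gripper_width: 0.651
```

>>> apply_moves(
  moves=[
    [-0.3, 1, 20, 1, 0, 0, 0],
    [-0.3, 0, 20, 0, 0, 0, 0],
    [-0.3, 0, 13, 0, 0, 0, 0],
    [-0.3, 0, 0, 0, 0, 0, 0],
    [1, 0, 0, 0, 0, 0, 0],
    [1, 0, 0, 0, 0, 0, 0],
    [1, 0, 0, 0, 0, 0, 0],
    [1, 0, 0, 0, 0, 0, 0],
    [1, 0, 0, 0, 0, 0, 0],
    [1, 0, 0, 0, 0, 0, 0],
  ],
)

```text
time: 13.65
tool_pos: [0.5386, -0.2758, 0.0536]
tool_rot: [-0.5, 0.5, -0.499, 0.501]
contact_force: [-1.7, -0.3, 5.9]
gripper_width: 0.208
```

Plug gripped (width 0.21, about 18 mm). Lift, and carry it to the box.

>>> apply_moves(
  moves=[
    [1, 0, -5, 0, 0, 0, 0],
    [1, 0, -10, 0, 0, 0, 0],
    [1, 0, -20, 0, 0, 0, 0],
    [1, 0, -30, 0, 0, 0, 0],
    [1, 0, -40, 0, 0, 0, 0],
    [1, 0, -35, 0, 0, 0, 0],
    [1, 0, 0, 0, 0, 0, 0],
    [1, 0, 0, 0, 0, 0, 0],
  ],
)

```text
time: 14.45
tool_pos: [0.5383, -0.2755, 0.1936]
tool_rot: [-0.5, 0.5, -0.499, 0.501]
contact_force: [-0.2, 0.0, -0.1]
gripper_width: 0.205
```

>>> apply_moves(
  moves=[
    [1, -20, 0, 0, 0, 0, 0],
    [1, -35, 0, 0, 0, 0, 0],
    [1, -35, 0, 0, 0, 0, 0],
    [1, -35, 0, 0, 0, 0, 0],
    [1, -35, 0, 0, 0, 0, 0],
    [1, -35, 0, 0, 0, 0, 0],
    [1, -35, 0, 0, 0, 0, 0],
    [1, -35, 0, 0, 0, 0, 0],
    [1, -35, 0, 0, 0, 0, 0],
    [1, -35, 0, 0, 0, 0, 0],
    [1, -35, 0, 0, 0, 0, 0],
    [1, -35, 0, 0, 0, 0, 0],
    [1, -35, 0, 0, 0, 0, 0],
    [1, -35, 0, 0, 0, 0, 0],
    [1, -35, 0, 0, 0, 0, 0],
    [1, -30, 0, -8, 0, 0, 0],
    [1, -10, 0, -8, 0, 0, 0],
    [1, 0, 0, 0, 0, 0, 0],
    [1, 0, 0, 0, 0, 0, 0],
  ],
)

```text
time: 16.35
tool_pos: [0.5206, 0.2743, 0.1909]
tool_rot: [-0.5, 0.501, -0.5, 0.5]
contact_force: [0.0, -0.6, -0.2]
gripper_width: 0.207
```

>>> apply_moves(
  moves=[
    [1, 0, 35, 0, 0, 0, 0],
    [1, 0, 35, 0, 0, 0, 0],
    [1, 0, 35, 0, 0, 0, 0],
    [1, 0, 25, 0, 0, 0, 0],
    [1, 0, 15, 0, 0, 0, 0],
    [1, 0, 0, 0, 0, 0, 0],
    [0, 0, 0, 0, 0, 0, 0],
    [0, 0, 0, 0, 0, 0, 0],
    [0, 0, 0, 0, 0, 0, 0],
    [0, 0, -20, 0, 0, 0, 0],
    [0, 0, -40, 0, 0, 0, 0],
    [0, 0, -40, 0, 0, 0, 0],
    [0, 0, 0, 0, 0, 0, 0],
  ],
)

```text
time: 17.65
tool_pos: [0.526, 0.2767, 0.1561]
tool_rot: [0.505, -0.495, 0.498, -0.502]
contact_force: [-0.6, 0.2, 0.5]
gripper_width: 0.499
```

```bash
python3 - <<'E'
from h import *
p,r=tool();print(p, (r.inv().apply(np.array([.591,.011,.14])-p)*1e3).round(1))
a=manip.grab_frame("side")
a=a[60:340,150:400]
cv2.imwrite("pics/p6.png",cv2.resize(a,None,fx=2.1,fy=2.1,interpolation=2))
E
```

```text
[0.5260372  0.27674501 0.15608602] [265.9  15.6  64.5]
```

View pics/p6.png

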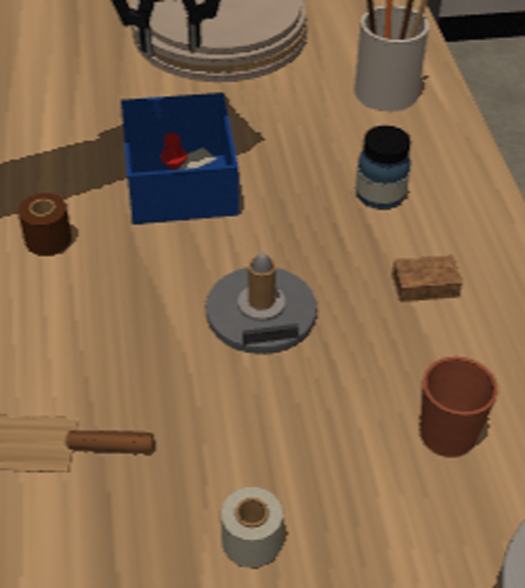

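The plug lies in the box at (172,150), and the roll still stands upright at (252,525). Next is the core.

>>> apply_moves(
  moves=[
    [-0.2, 35, 0, 9, 0, 0, 0],
    [-0.2, 35, 0, 9, 0, 0, 0],
    [-0.2, 35, 0, 9, 0, 0, 0],
    [-0.2, 35, 0, 9, 0, 0, 0],
    [-0.2, 35, 0, 9, 0, 0, 0],
    [-0.2, 35, 0, 9, 0, 0, 0],
    [-0.2, 35, 0, 9, 0, 0, 0],
    [-0.2, 20, 0, 5, 0, 0, 0],
    [-0.2, 0, 0, 0, 0, 0, 0],
    [-0.2, 0, 0, 0, 0, 0, 0],
    [-0.2, 0, 0, 0, 0, 0, 0],
  ],
)

```text
time: 18.8
tool_pos: [0.589, 0.0109, 0.1464]
tool_rot: [-0.5, 0.501, -0.5, 0.499]
contact_force: [0.2, -0.4, 0.0]
gripper_width: 0.598
```

>>> apply_moves(
  moves=[
    [-0.2, 0, 30, 2, 0, 0, 0],
    [-0.2, 0, 30, 0, 0, 0, 0],
    [-0.2, 0, 30, 0, 0, 0, 0],
    [-0.2, 0, 20, 0, 0, 0, 0],
    [-0.2, 0, 6, 0, 0, 0, 0],
    [-0.2, 0, 0, 0, 0, 0, 0],
    [1, 0, 0, 0, 0, 0, 0],
    [1, 0, 0, 0, 0, 0, 0],
    [1, 0, 0, 0, 0, 0, 0],
    [1, 0, 0, 0, 0, 0, 0],
    [1, 0, 0, 0, 0, 0, 0],
  ],
)

```text
time: 19.9
tool_pos: [0.5931, 0.0099, 0.0329]
tool_rot: [0.501, -0.499, 0.499, -0.501]
contact_force: [-0.9, 1.0, 6.1]
gripper_width: 0.324
```

>>> apply_moves(
  moves=[
    [1, 0, -10, 0, 0, 0, 0],
    [1, 0, -20, 0, 0, 0, 0],
    [1, 0, -30, 0, 0, 0, 0],
    [1, 0, -30, 0, 0, 0, 0],
    [1, 0, -30, 0, 0, 0, 0],
    [1, 0, -30, 0, 0, 0, 0],
    [1, 0, 0, 0, 0, 0, 0],
    [1, 0, 0, 0, 0, 0, 0],
  ],
)

```text
time: 20.7
tool_pos: [0.5918, 0.0097, 0.1818]
tool_rot: [0.5, -0.5, 0.499, -0.5]
contact_force: [0.3, -0.4, -1.1]
gripper_width: 0.323
```

>>> apply_moves(
  moves=[
    [1, -20, 0, -7, 0, 0, 0],
    [1, -30, 0, -10, 0, 0, 0],
    [1, -30, 0, -10, 0, 0, 0],
    [1, -30, 0, -10, 0, 0, 0],
    [1, -30, 0, -10, 0, 0, 0],
    [1, -30, 0, -10, 0, 0, 0],
    [1, -25, 0, -7, 0, 0, 0],
    [1, -10, 0, -5, 0, 0, 0],
    [1, 0, 0, 0, 0, 0, 0],
    [1, 0, 40, 0, 0, 0, 0],
    [1, 0, 40, 0, 0, 0, 0],
    [1, 0, 30, 0, 0, 0, 0],
    [1, 0, 18, 0, 0, 0, 0],
    [1, 0, 0, 0, 0, 0, 0],
    [1, 0, 0, 0, 0, 0, 0],
  ],
)

```text
time: 22.2
tool_pos: [0.5227, 0.2139, 0.0528]
tool_rot: [-0.5, 0.5, -0.5, 0.5]
contact_force: [-0.0, -0.1, 0.3]
gripper_width: 0.32
```

>>> apply_moves(
  moves=[
    [0, 0, 0, 0, 0, 0, 0],
    [0, 0, 0, 0, 0, 0, 0],
    [0, 0, 0, 0, 0, 0, 0],
    [0, 0, -20, 0, 0, 0, 0],
    [0, 0, -40, 0, 0, 0, 0],
    [0, 0, -40, 0, 0, 0, 0],
    [0, 0, -20, 0, 0, 0, 0],
    [0, 20, 0, 0, 0, 0, 0],
    [0, 40, 0, 0, 0, 0, 0],
    [0, 40, 0, 0, 0, 0, 0],
    [0, 40, 0, 0, 0, 0, 0],
    [0, 40, 0, 0, 0, 0, 0],
    [0, 40, 0, 0, 0, 0, 0],
    [0, 40, 0, 0, 0, 0, 0],
    [0, 40, 0, 0, 0, 0, 0],
    [0, 20, 0, 0, 0, 0, 0],
    [0, 0, 0, 0, 0, 0, 0],
  ],
)

```text
time: 23.9
tool_pos: [0.5228, -0.1075, 0.1736]
tool_rot: [-0.499, 0.499, -0.5, 0.501]
contact_force: [1.1, 0.5, 0.7]
gripper_width: 0.503
```

```bash
python3 - <<'E'
from h import *
print(tool()[0])
a=manip.grab_frame("side");b=manip.grab_frame("top")
P=lambda q:cv2.resize(q,(400,300),interpolation=2)
cv2.imwrite("pics/p7.png",np.vstack([np.hstack([P(a[95:170,200:300]),P(b[195:270,120:220])]),np.hstack([P(a[275:350,220:320]),P(a[170:230,234:314])])]))
E
```

```text
[ 0.52276049 -0.10751189  0.17364778]
```

View pics/p7.png

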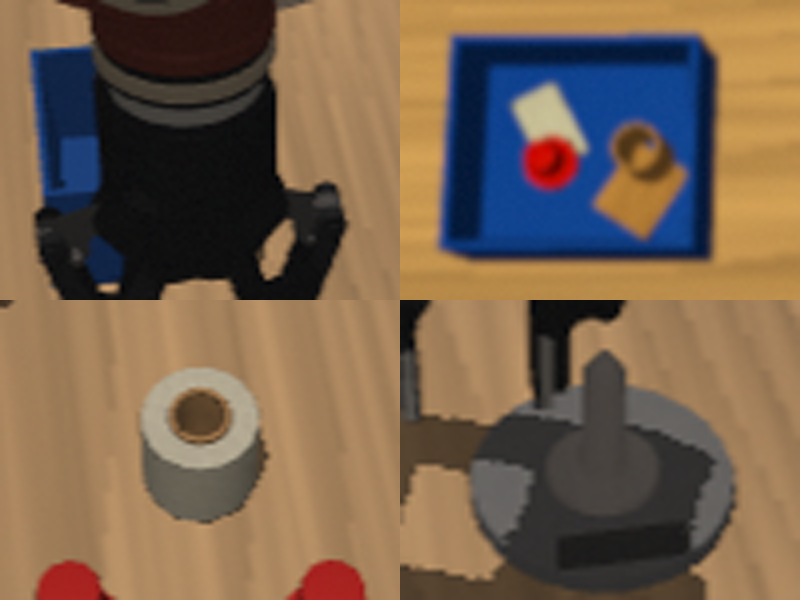

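Plug (550,160) and core (640,150) both lie in the box. The spindle is bare, and the roll stands with its core-rim centre at (200,415). I'll refine both centres.

```bash
python3 - <<'E'
from h import *
print("roll core rim",atz("side",269.5,303.3,.054))
print("spindle tip",atz("side",274.2,180.2,.09),"seat",atz("side",274.1,203.4,.02))
p,r=tool();print((r.inv().apply(np.array([.5375,-.274,.008+.1])-p)*1e3).round(1))
E
```

```text
roll core rim [ 0.5374 -0.2745  0.054 ]
spindle tip [0.5911 0.0133 0.09  ] seat [0.5911 0.009  0.02  ]
[169.   65.3  14.7]
```

>>> apply_moves(
  moves=[
    [-1, 30, 0, 3, 0, 0, 0],
    [-1, 30, 0, 3, 0, 0, 0],
    [-1, 30, 0, 3, 0, 0, 0],
    [-1, 30, 15, 3, 0, 0, 0],
    [-1, 30, 20, 2, 0, 0, 0],
    [-1, 17, 20, 0, 0, 0, 0],
    [-1, 0, 10, 0, 0, 0, 0],
    [-1, 0, 0, 0, 0, 0, 0],
    [-1, 0, 0, 0, 0, 0, 0],
  ],
)

```text
time: 24.9
tool_pos: [0.5373, -0.2707, 0.1084]
tool_rot: [0.501, -0.5, 0.499, -0.499]
contact_force: [0.9, 0.9, -0.6]
gripper_width: 1.0
```

>>> apply_moves(
  moves=[
    [-1, 0, 25, 0, 0, 0, 0],
    [-1, 0, 25, 0, 0, 0, 0],
    [-1, 0, 20, 0, 0, 0, 0],
    [-1, 0, 20, 0, 0, 0, 0],
    [-1, 0, 9, 0, 0, 0, 0],
    [-1, 0, 0, 0, 0, 0, 0],
    [-1, 0, 0, 0, 0, 0, 0],
  ],
)

```text
time: 25.6
tool_pos: [0.5378, -0.2722, 0.0104]
tool_rot: [0.5, -0.5, 0.499, -0.5]
contact_force: [-0.2, 0.1, 0.9]
gripper_width: 1.001
```

>>> apply_moves(
  moves=[
    [1, 0, 0, 0, 0, 0, 0],
    [1, 0, 0, 0, 0, 0, 0],
    [1, 0, 0, 0, 0, 0, 0],
    [1, 0, 0, 0, 0, 0, 0],
    [1, 0, 0, 0, 0, 0, 0],
  ],
)

```text
time: 26.1
tool_pos: [0.5379, -0.2729, 0.0109]
tool_rot: [-0.5, 0.5, -0.499, 0.501]
contact_force: [-0.6, 0.7, 5.2]
gripper_width: 0.643
```

Gripped (width 0.643). Lift and carry above the spindle.

>>> apply_moves(
  moves=[
    [1, 0, -8, 0, 0, 0, 0],
    [1, 0, -15, 0, 0, 0, 0],
    [1, 0, -25, 0, 0, 0, 0],
    [1, 0, -30, 0, 0, 0, 0],
    [1, 0, -30, 0, 0, 0, 0],
    [1, 0, -22, 0, 0, 0, 0],
    [1, 0, 0, 0, 0, 0, 0],
    [1, 0, 0, 0, 0, 0, 0],
  ],
)

```text
time: 26.9
tool_pos: [0.5368, -0.2722, 0.1394]
tool_rot: [-0.5, 0.5, -0.499, 0.5]
contact_force: [-0.4, 0.2, -1.8]
gripper_width: 0.647
```

>>> apply_moves(
  moves=[
    [1, -10, 0, 2, 0, 0, 0],
    [1, -20, 0, 4, 0, 0, 0],
    [1, -25, 0, 5, 0, 0, 0],
    [1, -25, 0, 5, 0, 0, 0],
    [1, -25, 0, 5, 0, 0, 0],
    [1, -25, 0, 5, 0, 0, 0],
    [1, -25, 0, 5, 0, 0, 0],
    [1, -25, 0, 5, 0, 0, 0],
    [1, -25, 0, 5, 0, 0, 0],
    [1, -25, 0, 5, 0, 0, 0],
    [1, -25, 0, 4, 0, 0, 0],
    [1, -20, 0, 3, 0, 0, 0],
    [1, -10, 0, 0, 0, 0, 0],
    [1, 0, 0, 0, 0, 0, 0],
    [1, 0, 0, 0, 0, 0, 0],
    [1, 0, 0, 0, 0, 0, 0],
  ],
)

```text
time: 28.5
tool_pos: [0.5893, 0.0121, 0.1385]
tool_rot: [0.5, -0.5, 0.5, -0.5]
contact_force: [-0.3, -0.1, -1.4]
gripper_width: 0.641
```

```bash
python3 - <<'E'
from h import *
s=manip.state();print(s["tool_pos"],s["gripper_width"],s["contact_force"])
p,r=tool();print((r.inv().apply(np.array([.5912,.0128,.12])-p)*1e3).round(1),r.as_matrix().round(3))
crop("side","p8",214,110,120,110,5)
c=[.5912,.0115];print([(proj("side",[*c,z])-[214,110])*5 for z in (.02,.09)])
E
```

```text
[0.58931523 0.01211387 0.13854416] 0.6406404297932847 [-0.3201914  -0.08490667 -1.36134745]
[-0.7 18.5  1.9] [[-0.    -0.001  1.   ]
 [-1.    -0.    -0.   ]
 [ 0.    -1.    -0.001]]
[array([300., 463.]), array([302., 354.])]
```

View pics/p8.png

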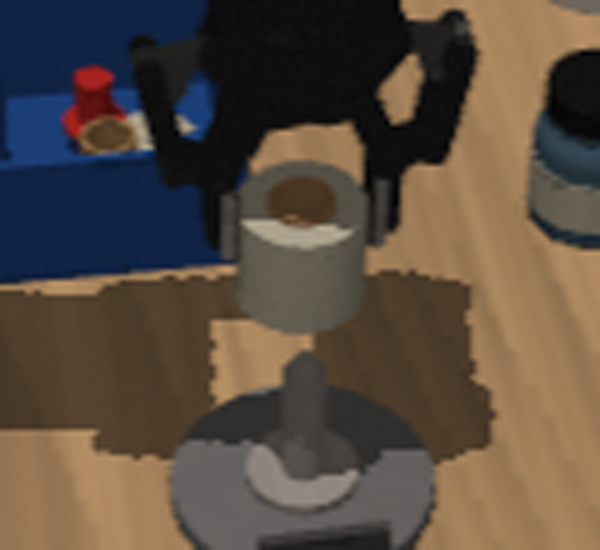

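The roll is held level above the bare spindle (roll column 302, tip column 304). I'll shift 1.5 mm and descend in steps.

>>> apply_moves(
  moves=[
    [1, -0.7, 10, 1.5, 0, 0, 0],
    [1, 0, 15, 0, 0, 0, 0],
    [1, 0, 8, 0, 0, 0, 0],
    [1, 0, 6, 0, 0, 0, 0],
    [1, 0, 6, 0, 0, 0, 0],
    [1, 0, 6, 0, 0, 0, 0],
    [1, 0, 0, 0, 0, 0, 0],
    [1, 0, 0, 0, 0, 0, 0],
  ],
)

```text
time: 29.35
tool_pos: [0.5912, 0.0136, 0.088]
tool_rot: [0.5, -0.5, 0.5, -0.5]
contact_force: [-0.6, -0.1, -1.4]
gripper_width: 0.644
```

>>> apply_moves(
  moves=[
    [1, 0, 6, 0, 0, 0, 0],
    [1, 0, 6, 0, 0, 0, 0],
    [1, 0, 6, 0, 0, 0, 0],
    [1, 0, 6, 0, 0, 0, 0],
    [1, 0, 0, 0, 0, 0, 0],
    [1, 0, 0, 0, 0, 0, 0],
  ],
)

```text
time: 29.95
tool_pos: [0.5909, 0.0136, 0.0635]
tool_rot: [-0.5, 0.5, -0.5, 0.5]
contact_force: [0.4, -0.7, -0.8]
gripper_width: 0.645
```

>>> apply_moves(
  moves=[
    [1, 0, 6, 0, 0, 0, 0],
    [1, 0, 6, 0, 0, 0, 0],
    [1, 0, 6, 0, 0, 0, 0],
    [1, 0, 5, 0, 0, 0, 0],
    [1, 0, 3, 0, 0, 0, 0],
    [1, 0, 0, 0, 0, 0, 0],
    [1, 0, 0, 0, 0, 0, 0],
  ],
)

```text
time: 30.65
tool_pos: [0.5911, 0.0136, 0.0379]
tool_rot: [0.5, -0.5, 0.5, -0.5]
contact_force: [0.2, 0.3, -0.5]
gripper_width: 0.645
```

>>> apply_moves(
  moves=[
    [1, 0, 2, 0, 0, 0, 0],
    [1, 0, 2, 0, 0, 0, 0],
    [1, 0, 1, 0, 0, 0, 0],
    [1, 0, 0, 0, 0, 0, 0],
    [1, 0, 0, 0, 0, 0, 0],
  ],
)

```text
time: 31.15
tool_pos: [0.5911, 0.0136, 0.0329]
tool_rot: [-0.5, 0.5, -0.5, 0.5]
contact_force: [0.1, -0.2, -0.9]
gripper_width: 0.644
```

>>> apply_moves(
  moves=[
    [1, 0, 1, 0, 0, 0, 0],
    [1, 0, 1, 0, 0, 0, 0],
    [1, 0, 0, 0, 0, 0, 0],
    [1, 0, 0, 0, 0, 0, 0],
  ],
)

```text
time: 31.55
tool_pos: [0.5912, 0.0136, 0.031]
tool_rot: [0.5, -0.5, 0.5, -0.5]
contact_force: [0.3, 0.4, -0.3]
gripper_width: 0.646
```

>>> apply_moves(
  moves=[
    [1, 0, 1, 0, 0, 0, 0],
    [1, 0, 0.5, 0, 0, 0, 0],
    [1, 0, 0, 0, 0, 0, 0],
    [1, 0, 0, 0, 0, 0, 0],
  ],
)

```text
time: 31.95
tool_pos: [0.5912, 0.0136, 0.0309]
tool_rot: [-0.5, 0.5, -0.5, 0.5]
contact_force: [-4.8, 1.3, 7.5]
gripper_width: 0.646
```

It makes contact at z = 0.0309, exactly the predicted home height. Release and back off.

>>> apply_moves(
  moves=[
    [-0.6, 0, 0, 0, 0, 0, 0],
    [-1, 0, 0, 0, 0, 0, 0],
    [-1, 0, 0, 0, 0, 0, 0],
    [-1, 0, 0, 0, 0, 0, 0],
    [-1, 0, 0, 0, 0, 0, 0],
    [-1, 0, -10, 0, 0, 0, 0],
    [-1, 0, -20, 0, 0, 0, 0],
    [-1, 0, -40, 0, 0, 0, 0],
    [-1, 0, -40, 0, 0, 0, 0],
    [-1, 0, -30, 0, 0, 0, 0],
    [-1, 30, 0, -20, 0, 0, 0],
    [-1, 30, 0, -30, 0, 0, 0],
    [-1, 30, 0, -30, 0, 0, 0],
    [-1, 30, 0, -30, 0, 0, 0],
    [-1, 30, 0, -30, 0, 0, 0],
    [-1, 30, 0, 0, 0, 0, 0],
    [-1, 0, 0, 0, 0, 0, 0],
    [-1, 0, 0, 0, 0, 0, 0],
    [-1, 0, 0, 0, 0, 0, 0],
  ],
)

```text
time: 33.85
tool_pos: [0.4515, -0.1659, 0.1698]
tool_rot: [0.5, -0.5, 0.5, -0.5]
contact_force: [0.1, -0.3, 0.7]
gripper_width: 0.997
```

```bash
python3 - <<'E'
from h import *
s=manip.state();print(s["tool_pos"],s["contact_force"])
a=manip.grab_frame("side");cv2.imwrite("pics/p9.png",cv2.resize(a[60:340,150:430],None,fx=2.1,fy=2.1,interpolation=2))
print([(proj("side",[.5912,.0115,z])-[150,60])*2.1 for z in (.02,.022,.072,.09)])
E
```

```text
[ 0.45148506 -0.16591777  0.16976015] [ 0.09133006 -0.34494064  0.69008347]
[array([260.4 , 299.46]), array([260.4, 298.2]), array([261.03, 265.86]), array([261.24, 253.68])]
```

View pics/p9.png

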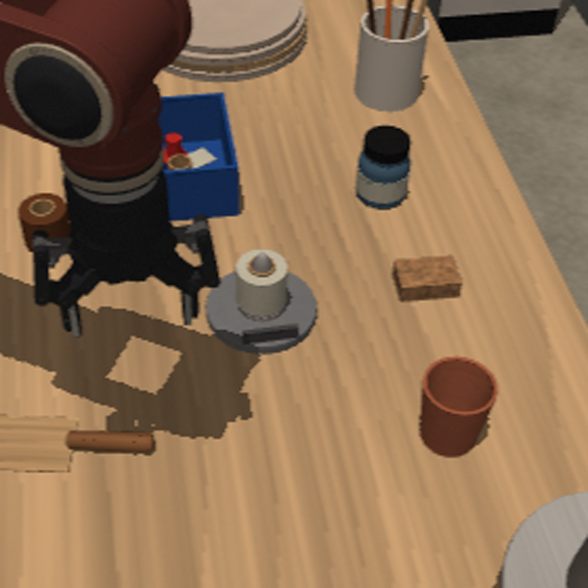

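The roll sits upright on the stand with the spindle tip showing through its bore at (262,262). The plug and core are in the box, the bystanders are unmoved and the arm is clear, so I'll hand in.

```bash
python3 -c "
from plant import manip
print(manip.job_done())"
```

```text
the job is handed in; nothing more can be done
None
```

The paper roll is changed and the job is handed in. `job_done` gives no verdict, so this rests on my own checks.

- **Scrap box:** the spent core and the red plug are both in the blue box. The core stands on end.
- **White roll:** it made light contact, about 7.5 N, at exactly the height I had worked out for the seat. In the last picture it stands upright with the spindle tip showing through its bore. I did not measure its position again after letting go.
- **Bench and arm:** no bystander looks moved in the last picture, though the arm partly hides the kraft roll and the edge cuts off part of the modelling tool. The arm was clear of everything. The robot clock read about 34 s of the 72 s allowed.

**Failed first grasp:** my first try at the plug closed on nothing. Touching the bench showed the reported tool height was about 32 mm lower than the true height, so I corrected every later height for that. The camera also put the fingertips about 5 mm off in y. I left that uncorrected, because it cancels when the roll is picked up and set down in the same grip.

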